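# Deal the top half-sole blank onto the marking bed

## Task

Slide the tan half-sole blank off the top of the stack, across onto the aluminium marking bed, and push it firmly home, square against the red end stop, then let go. Lean on it only lightly (never more than about 15 N), slide it rather than lift it, and leave the brown blanks beneath it in place and the hammer, tin and shoe last undisturbed.

Things in the scene. Friction and masses are not known exactly. Their poses are not given: they have to be found in the camera images.
- feeder: Bench feeder fixed to the table, any yaw, 300 x 140 mm footprint; origin at the centre of its underside, z up, x pointing from the stack (magazine half) to the end stop: the direction to slide. At its x = -2 to 148 mm is the flat aluminium marking bed, 131 mm wide, rigid, surface 25.5 mm above the origin, which is 2.5 mm below the underside of the top blank in the stack.
- magazine (a point): Nominal centre of the face of the stack of four blanks, 34 mm above the feeder's underside; axes as the feeder's. Fixed guards 33 mm high close the stack's sides (inner faces 49.5 mm off) and back (63.5 mm off): the top blank has to be pressed on its face and dragged out. The floor is sprung: past about 2 N the stack sinks 1 mm per 8 N; pressed hard, the top blank catches on the bed's edge.
- top_blank (a point): Centre (half-way up) of the tan blank on top of the stack: rigid half sole 120 mm long, 92 mm wide, 6 mm thick, 70 to 140 g. Its x axis points to the straight edge, 60 mm from the centre, which leads; the rounded end, 60 mm back, trails. Against the stop its centre is 60 mm short of the stop face. Friction on blanks and bed about 0.3, on rubber fingertips clearly more.
- second_blank (a point): Centre of the topmost brown blank, of the same size, directly under the tan one; it and the two below it are to stay where they are. It is loose, with about 8 mm of room to shift towards the bed.
- hammer: Bystander: shoemaker's hammer lying beside the feeder, 240 mm long; origin under its middle.
- tin: Bystander: round closed tin, 56 mm across, 55 mm high, beside the feeder; origin at the centre of its underside.
- shoe_last: Bystander: red shoe last, 260 mm long, 90 mm high, at the right of the bench; origin on its underside.
- blank1: The same tan blank, here with its origin at the middle of its underside.
- end_stop: Red end stop, a fixed bar 14 mm high, 14 mm thick, 131 mm long; origin at the middle of the foot of the face that meets the blank, on the bed's surface, 130 mm from the feeder's origin along its x; axes as the feeder's.
There are look-alikes about, which are no part of the job. There is more than one size of the blank1; the job needs the largest.

How it is judged (in metres and radians):
On the way, in this order (a step that is already met when the one before it is completed fails the run):
1. the tan blank has been slid clear of the stack, onto the bed (x of top_blank in the frame of feeder above 0.05 m), for 0.1 s.
2. its straight edge is pushed home against the end stop with at least 2 N (x of top_blank in the frame of end_stop above -0.063 m and contact force between blank1 and end_stop above 2 N), for 0.1 s.
At the end, for the whole second after the job is handed in: The tan blank lies flat on the bed, its straight edge within 3 mm of the end stop and square to it within 4 degrees, centred on the bed within 12 mm, released; the brown blank below where it lay is within 4 mm of where it was (x of top_blank in the frame of end_stop above -0.063 m and y of top_blank in the frame of end_stop between -0.012 and 0.012 m and z of top_blank in the frame of end_stop below 0.006 m and angle between the x axis of top_blank and the x axis of feeder, either way round below 0.07 rad and angle between top_blank's own z axis and vertical below 0.05 rad and distance of second_blank from where it was at the start of the episode below 0.004 m); the robot touches nothing.
It fails at once if the tan blank is pressed or pushed with more than 18 N (contact force between the fingers and blank1 above 18 N).
It fails at once if the tan blank is lifted or tipped instead of slid (z of top_blank in the frame of feeder above 0.041 m or angle between top_blank's own z axis and vertical above 0.25 rad).
It fails at once if the second blank is dragged more than 4 mm (distance of second_blank from where it was at the start of the episode above 0.004 m).
It fails at once if a bystander is disturbed (distance of any of hammer, tin, shoe_last from where it was at the start of the episode above 0.015 m).
It also fails if it takes over 58 s, if anything falls off the work surface, if the arm or the gripper's body presses on something with over 40 N, if the wrist force passes 120 N, or if a joint passes its speed limit or range.

## Robot

A 7-joint arm with a two-finger parallel gripper is mounted at the origin on the work surface. World frame = base frame: x ahead of the robot, y to its left, z up, the work surface at z = 0. Lengths are in mm, angles in rad, forces in N, time in s.
With the tool pointing down it reaches from about 425 to 875 mm from the base axis. Payload 9.9 kg.
Tool frame: the origin (TCP) lies between the finger pads; the fingertips stand 17 mm ahead of it and the grasp point (between the pads) lies 2 mm behind it (arm.tcp_to_tips is the z of the fingertips in the tool frame, in mm); z points along the fingers, y is the direction in which the jaws open and shut (so a half turn about z gives the same grasp; the last joint's range is limited). The gripper opens to 85 mm and grips with 20 to 120 N. Pads are 22 mm wide; open, the fingers measure 114 mm over their backs; the gripper's body (76 mm by 85 mm) begins 54 mm behind the grasp point. The pads swing forward as they close: fully open they stand 13 mm farther back than shut.
Start: joints at [-1.386, 0.576, 0.025, 1.437, -0.015, 1.129, -0.057], TCP at [179.256, 650.766, 248.289] pointing down, gripper open.
Joint ranges: [-2.76, 2.76], [-0.34, 2.15], [-1.52, 1.57], [0.19, 2.46], [-1.09, 4.23], [0.17, 1.99], [-2.82, 2.82]. Speed limits (rad/s): [2.22, 2.22, 3.01, 3.01, 3.14, 3.14, 3.14].

## Interface

Orientations are given as a unit quaternion [w, x, y, z].
In Python, from rig import arm gives the robot as it stands. The module is installed in compiled form; this text tells all that it offers.
- The arm moves only by the tool play_rows, never from a script. Its argument "motion" is a list of rows, each an object of numbers: "dx", "dy", "dz": the shift along the tool's x, y, z in units of 30 cm (1.0 is 30 cm); "rx", "ry", "rz": the turn, a rotation vector about the tool's x, y, z in units of 30 degrees (1.0 is 30 degrees). In form: [{"dx": .., "dy": .., "dz": .., "rx": .., "ry": .., "rz": ..}, ...]. A call has 1 to 8 rows; each row is the pose to reach, as a shift and turn from the pose commanded when the call began, along the tool's axes at that moment; what a row does not reach only later rows make up. A row lasts 1/10 s, in which the tool goes at most 50 mm and 8.59 degrees, less where a joint would pass 70% of its speed; a pose out of reach is approached as far as the arm can. A call with a number of a shift or a turn outside -1 to 1 is refused whole. A call with a gripper value outside its range is refused whole. "jaw" is the gripper's target within -1 to 1 (fully open at 1, half-way at 0, shut at -1), set as the call begins (left out, the last holds). The fingers move at their own pace and stop on an object; the grip force is fixed at half the most. Time passes only in rows, so rows that repeat a pose let the fingers close. It gives the time, the measured TCP pose, the force and the opening at its end, in the units of the state.
- arm.observe(): the state, without advancing time (a new reading comes with each control period).
- arm.capture(name): name is "side" or "top" or "wrist"; returns a dict with "pixels" (480x640x3 uint8, red, green, blue), "mtx" (3x3 intrinsics, pixels), "position" and "orientation" of the camera in the world. Camera axes: x right, y down, z forward; pixel columns grow to the right and rows downward; lengths in mm; the calibration is good to about 2 mm. A picture is of the moment at which its call begins. There is no depth.
- arm.sign_off(): hands the job in, once; it reports no verdict.
The state is a dict: "time_s": time; "q": joint angles; "qd": joint speeds; "effort": joint torques, N m; "ee_pos": TCP position; "tool_rot": TCP orientation; "ft_force": force on the tool from outside, world axes, zero at the start; "torque": the same for the moment, N m; "width": finger opening in mm.
Only numpy, scipy, OpenCV 4.12 (cv2) and the standard library are available. Lean on these libraries where they do the work, as an engineer would, in place of code of your own. Each camera call takes 0.05 s, during which the arm holds its last target. There are 200 camera calls.

## Working session

There is one attempt and no reset: what is moved stays moved. The work goes in short steps, Python scripts to look and compute and a tool call to move; the robot and the scene stay as the last step left them, time stands still between calls to the robot, and variables do not carry over. Pictures are saved under pics/ and viewed, about 8 in all and at most 12, crops included, and the job is handed in when it is done.

Besides the shell and the picture viewer there is one more tool, called after "Request:" by a JSON object that holds its "api" and its "payload", one argument or row to a line. play_rows: Moves the arm, as the interface text tells. Shifts and turns lie within -1 to 1; 1 stands for 30 cm of shift or 30 degrees of turn. Its arguments: {"type":"object","properties":{"motion":{"type":"array","items":{"type":"object","properties":{"dx":{"type":"number"},"dy":{"type":"number"},"dz":{"type":"number"},"rx":{"type":"number"},"ry":{"type":"number"},"rz":{"type":"number"}}}},"jaw":{"type":"number"}},"required":["motion"]}

```bash
mkdir -p pics
cat > h.py <<'E'
import numpy as np, cv2
from scipy.spatial.transform import Rotation as R
from rig import arm
def rot(q): return R.from_quat([q[1],q[2],q[3],q[0]])
def cap(n,f=None):
    c=arm.capture(n)
    if f: cv2.imwrite('pics/'+f,cv2.cvtColor(c['pixels'],cv2.COLOR_RGB2BGR))
    return c
def ray(c,uv):
    uv=np.atleast_2d(uv).astype(float)
    d=np.c_[uv,np.ones(len(uv))]@np.linalg.inv(c['mtx']).T
    return np.array(c['position'],float), rot(c['orientation']).apply(d)
def onz(c,uv,z):
    p,d=ray(c,uv); return p+d*((z-p[2])/d[:,2])[:,None]
def proj(c,P):
    P=np.atleast_2d(P).astype(float)
    x=rot(c['orientation']).inv().apply(P-np.array(c['position']))@np.array(c['mtx']).T
    return x[:,:2]/x[:,2:]
def tri(c1,u1,c2,u2):
    A=[];b=[]
    for c,u in((c1,u1),(c2,u2)):
        p,d=ray(c,u);d=d[0]/np.linalg.norm(d[0]);M=np.eye(3)-np.outer(d,d);A.append(M);b.append(M@p)
    X=np.linalg.lstsq(np.vstack(A),np.hstack(b),rcond=None)[0]
    return X
def st():
    s=arm.observe();return s
E
python3 - <<'E'
from h import *
for n in('top','side','wrist'):
    c=cap(n,n+'0.png');print(n,np.round(c['position']),np.round(c['orientation'],3),np.round(c['mtx'],0).tolist())
s=st();print(s)
a=[cv2.imread(f'pics/{n}0.png') for n in('top','side')]
E
```

```text
top [ 471. -127.  821.] [ 0.033 -0.699  0.715 -0.016] [[462.0, 0.0, 320.0], [0.0, 462.0, 241.0], [0.0, 0.0, 1.0]]
side [125. 555. 490.] [ 0.148 -0.235  0.828 -0.487] [[446.0, 0.0, 316.0], [0.0, 446.0, 232.0], [0.0, 0.0, 1.0]]
wrist [104. 670. 373.] [0.12  0.786 0.599 0.091] [[338.0, 0.0, 315.0], [0.0, 338.0, 240.0], [0.0, 0.0, 1.0]]
{'time_s': 0.15, 'q': array([-1.3857938 ,  0.57635108,  0.02487527,  1.43771343, -0.0150115 ,
        1.12901456, -0.05652236]), 'qd': array([ 0.00034505, -0.00321516,  0.00129089,  0.00045488, -0.00076163,
        0.00106729,  0.00046196]), 'effort': array([ 2.48547462e-03, -7.66262341e+01,  2.25284010e+00, -2.86180097e+01,
        1.56191160e-02,  9.80586890e-03, -1.74656202e-05]), 'ee_pos': array([179.17767072, 650.44480063, 247.63371052]), 'tool_rot': array([-5.39021479e-05,  1.34005244e-01,  9.90980409e-01, -6.48488151e-04]), 'ft_force': array([-0.20981217,  1.08720018, -0.38504665]), 'torque': array([ 0.01121771,  0.03616571, -0.00392894]), 'width': 85.5689975255624}
```

View pics/top0.png

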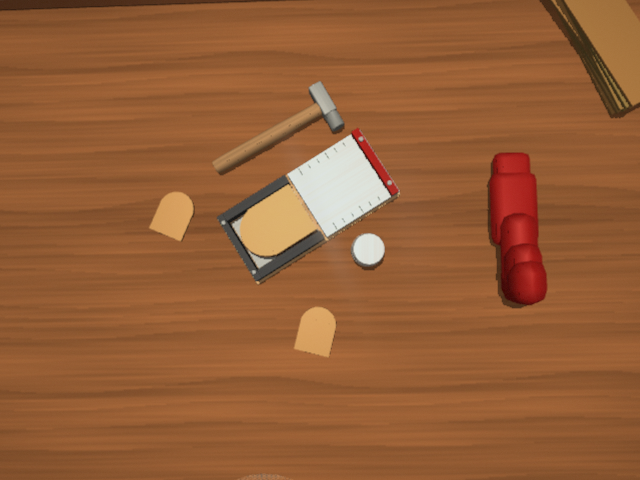

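View pics/side0.png

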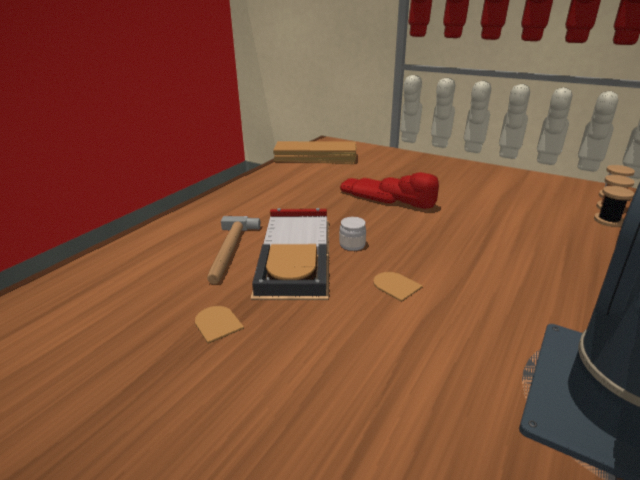

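Run:
```python
from h import *
C={}
for n in('top','side'):
    c=cap(n);C[n]=c;im=c['pixels'];h=cv2.cvtColor(im,cv2.COLOR_RGB2HSV)
    red=((h[...,0]<6)|(h[...,0]>174))&(h[...,1]>180)&(h[...,2]>60)
    win=np.zeros(red.shape,bool)
    if n=='top': win[120:290,210:410]=1
    else: win[200:300,250:332]=1
    tan=(h[...,0]>10)&(h[...,0]<22)&(h[...,1]>100)&(h[...,2]>(170 if n=='top' else 120))
    for nm,m in(('red',red),('tan',tan)):
        k,l,s,_=cv2.connectedComponentsWithStats((m&win).astype(np.uint8))
        i=1+s[1:,4].argmax();cc=cv2.findContours((l==i).astype(np.uint8),0,1)[0]
        cnt=max(cc,key=len);r=cv2.minAreaRect(cnt)
        C[n+nm]=cnt[:,0].astype(float);print(n,nm,s[i],r,cv2.boxPoints(r).round(1).tolist())
t=C['top']
b=cv2.boxPoints(cv2.minAreaRect(onz(t,C['topred'],39.5)[:,:2].astype(np.float32)));print('red box world',b)
r=cv2.minAreaRect(onz(t,C['toptan'],34)[:,:2].astype(np.float32));print('tan world',r,cv2.boxPoints(r))
# height: side centroid vs top
for nm in('red','tan'):
    m=[np.array(cv2.minAreaRect(C[n+nm].astype(np.float32))[0]) for n in('top','side')]
    print(nm,tri(t,m[0],C['side'],m[1]))
h=[st()['ft_force']];print(h)
im=t['pixels'][110:300,200:420,::-1];cv2.imwrite('pics/crop1.png',cv2.resize(im,None,fx=3.6,fy=3.1,interpolation=2))
```

```text
top red [352 128  46  67 515] ((374.2522277832031, 161.3110809326172), (75.16647338867188, 8.04905891418457), 56.97612762451172) [[350.3999938964844, 132.0], [357.1000061035156, 127.5999984741211], [398.1000061035156, 190.60000610351562], [391.3999938964844, 195.0]]
top tan [ 240  175   88   81 3558] ((276.1007995605469, 226.3494873046875), (76.31719970703125, 72.69442749023438), 57.771244049072266) [[225.0, 213.5], [286.5, 174.6999969482422], [327.20001220703125, 239.1999969482422], [265.70001220703125, 278.0]]
side red [270 209  57   7 332] ((298.0, 212.0), (6.0, 56.0), 90.0) [[270.0, 209.0], [326.0, 209.0], [326.0, 215.0], [270.0, 215.0]]
side tan [ 250  200   82  100 1983] ((290.5, 249.5), (99.0, 81.0), 90.0) [[250.0, 200.0], [331.0, 200.0], [331.0, 299.0], [250.0, 299.0]]
red box world [[ 600.51587 -231.49246]
 [ 607.6361  -243.36456]
 [ 718.9352  -176.61356]
 [ 711.81494 -164.74146]]
tan world ((552.6823120117188, -33.21788024902344), (132.2171630859375, 124.73542022705078), 30.84818458557129) [[ 463.9462    -13.571564]
 [ 527.9061   -120.66054 ]
 [ 641.41846   -52.864197]
 [ 577.4585     54.224777]]
red [ 661.19499647 -204.72981342   33.12333277]
tan [554.66028755 -32.9534964   52.81486057]
[array([-0.454062  ,  0.19445627, -0.68660249])]
```

View pics/crop1.png

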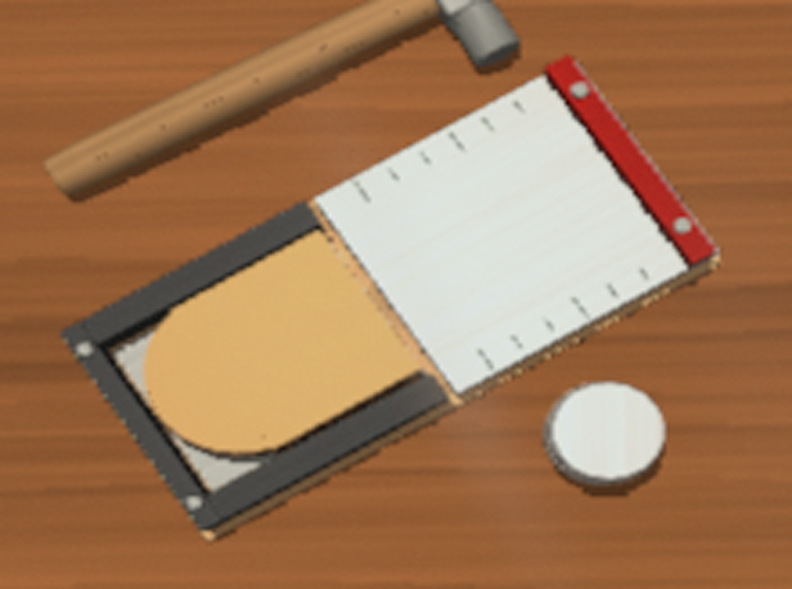

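Tan candidates in the top view are the loose small blanks at (172,216) and (316,332) and the blank on the stack at (278,222). I choose the stack one: it is the largest, and the crop shows it lying in the guards beside the white bed. The red stop is at (374,161).

```bash
cat > meas.py <<'E'
from h import *
def feeder(t,face=(656.2,-198.1),ux=(0.514,-0.857)):
    h=cv2.cvtColor(t['pixels'],cv2.COLOR_RGB2HSV);return h
E
python3 - <<'E'
from h import *
t=cap('top');h=cv2.cvtColor(t['pixels'],cv2.COLOR_RGB2HSV)
win=np.zeros(h.shape[:2],np.uint8);win[120:290,210:410]=1
def big(m,k=0):
    m=(m*win).astype(np.uint8)
    if k:m=cv2.morphologyEx(m,cv2.MORPH_OPEN,cv2.getStructuringElement(2,(k,k)))
    cc=cv2.findContours(m,0,1)[0];return max(cc,key=cv2.contourArea)[:,0].astype(float)
bed=big((h[...,1]<40)&(h[...,2]>170),5)
w=onz(t,bed,25.5)[:,:2].astype(np.float32);r=cv2.minAreaRect(w);print('bed',r,cv2.boxPoints(r))
tan=big((h[...,0]>10)&(h[...,0]<22)&(h[...,2]>190)&(h[...,1]>90),15)
print(tan.min(0),tan.max(0))
w=onz(t,tan,34)[:,:2]
for a in(np.array([.514,-.857]),):
    a/=np.linalg.norm(a);b=np.array([-a[1],a[0]]);F=np.array([656.2,-198.1])
    L=(w-F)@np.c_[a,b];print('tan in stop frame',L.min(0),L.max(0),(L.min(0)+L.max(0))/2)
r=cv2.minAreaRect(w.astype(np.float32));print('tan',r)
m=np.array([L.min(0)+L.max(0)])[0]/2;print('world centre',F+m[0]*a+m[1]*b)
E
```

```text
bed ((622.9662475585938, -142.24916076660156), (129.98081970214844, 131.67449951171875), 31.021894454956055) [[ 533.3411   -119.3224  ]
 [ 601.2016   -232.16356 ]
 [ 712.5914   -165.17592 ]
 [ 644.7309    -52.334763]]
[240. 187.] [315. 254.]
tan in stop frame [-256.99899569  -43.95683887] [-132.95261337   46.50560662] [-194.97580453    1.27438387]
tan ((556.8660888671875, -30.208518981933594), (90.51387786865234, 123.8245849609375), 31.350435256958008)
world centre [557.00735766 -30.23693643]
```

```bash
cat > go.py <<'E'
import sys
from h import *
def go(p,yaw):
    s=st();r=rot(s['tool_rot']);d=r.inv().apply(np.array(p)-s['ee_pos'])
    T=R.from_euler('z',yaw,degrees=True)*R.from_euler('x',180,degrees=True)
    v=(r.inv()*T).as_rotvec(degrees=True)
    print('t',s['time_s'],'pos',s['ee_pos'].round(1),'F',s['ft_force'].round(2),'tq',s['torque'].round(2),'w',round(s['width'],1))
    print('tool x',r.apply([1,0,0]).round(3),'z',r.apply([0,0,1]).round(4))
    print('rows',(d/300).round(4),(v/30).round(4))
if __name__=='__main__': go([float(a) for a in sys.argv[1:4]],float(sys.argv[4]))
E
python3 go.py 557 -30 150 121
```

```text
t 0.3 pos [179.2 650.6 248. ] F [-0.44  0.67  0.73] tq [-0.01 -0.    0.02] w 85.3
tool x [-0.964  0.266 -0.   ] z [-1.e-04 -6.e-04 -1.e+00]
rows [-1.8165 -1.8528  0.3278] [-1.1000e-03  5.0000e-04  1.4534e+00]
```

Request:
{"api": "play_rows", "payload": {
  "motion": [
    {"dx": -0.9,"dy": -0.92,"rz": 0.72},
    {"dx": -0.9,"dy": -0.92,"rz": 0.72},
    {"dx": -0.9,"dy": -0.92,"rz": 0.72},
    {"dx": -0.9,"dy": -0.92,"rz": 0.72},
    {"dx": -0.9,"dy": -0.92,"rz": 0.72},
    {"dx": -0.9,"dy": -0.92,"rz": 0.72},
    {"dx": -0.9,"dy": -0.92,"rz": 0.72},
    {"dx": -0.9,"dy": -0.92,"rz": 0.72}
  ],
  "jaw": 0
}}

```text
invalid input
```

```bash
python3 go.py 557 -30 150 121
```

```text
t 0.3 pos [179.2 650.6 248. ] F [-0.44  0.67  0.73] tq [-0.01 -0.    0.02] w 85.3
tool x [-0.964  0.266 -0.   ] z [-1.e-04 -6.e-04 -1.e+00]
rows [-1.8165 -1.8528  0.3278] [-1.1000e-03  5.0000e-04  1.4534e+00]
```

Rows probably need all six keys.

Request:
{"api": "play_rows", "payload": {
  "motion": [
    {"dx": -0.9,"dy": -0.92,"dz": 0,"rx": 0,"ry": 0,"rz": 0.72},
    {"dx": -0.9,"dy": -0.92,"dz": 0,"rx": 0,"ry": 0,"rz": 0.72},
    {"dx": -0.9,"dy": -0.92,"dz": 0,"rx": 0,"ry": 0,"rz": 0.72},
    {"dx": -0.9,"dy": -0.92,"dz": 0,"rx": 0,"ry": 0,"rz": 0.72},
    {"dx": -0.9,"dy": -0.92,"dz": 0,"rx": 0,"ry": 0,"rz": 0.72},
    {"dx": -0.9,"dy": -0.92,"dz": 0,"rx": 0,"ry": 0,"rz": 0.72},
    {"dx": -0.9,"dy": -0.92,"dz": 0,"rx": 0,"ry": 0,"rz": 0.72},
    {"dx": -0.9,"dy": -0.92,"dz": 0,"rx": 0,"ry": 0,"rz": 0.72}
  ],
  "jaw": 0
}}

```text
time_s: 1.1
ee_pos: [367.6, 309.8, 248.6]
tool_rot: [0.0, 0.318, 0.948, -0.0]
ft_force: [0.5, 1.3, 0.2]
width: 42.8
```

```bash
python3 go.py 557 -30 150 121
```

```text
t 1.1 pos [367.6 309.8 248.6] F [0.51 1.26 0.24] tq [ 0.05 -0.08 -0.02] w 42.8
tool x [-0.797  0.604 -0.001] z [ 7.e-04 -3.e-04 -1.e+00]
rows [-1.1869 -0.5218  0.3295] [6.000e-04 1.200e-03 7.288e-01]
```

Request:
{"api": "play_rows", "payload": {
  "motion": [
    {"dx": -1,"dy": -0.45,"dz": 0.1,"rx": 0,"ry": 0,"rz": 0.729},
    {"dx": -1,"dy": -0.45,"dz": 0.1,"rx": 0,"ry": 0,"rz": 0.729},
    {"dx": -1,"dy": -0.45,"dz": 0.1,"rx": 0,"ry": 0,"rz": 0.729},
    {"dx": -1,"dy": -0.45,"dz": 0.1,"rx": 0,"ry": 0,"rz": 0.729},
    {"dx": -1,"dy": -0.45,"dz": 0.1,"rx": 0,"ry": 0,"rz": 0.729},
    {"dx": -1,"dy": -0.45,"dz": 0.1,"rx": 0,"ry": 0,"rz": 0.729},
    {"dx": -1,"dy": -0.45,"dz": 0.1,"rx": 0,"ry": 0,"rz": 0.729},
    {"dx": -1,"dy": -0.45,"dz": 0.1,"rx": 0,"ry": 0,"rz": 0.729}
  ]
}}

```text
time_s: 1.9
ee_pos: [526.1, 19.7, 218.2]
tool_rot: [0.001, 0.494, 0.869, -0.001]
ft_force: [-0.4, 0.6, 0.1]
width: 42.6
```

Run:
```python
from go import *
go([557,-30,150],121)
c=cap('wrist','w1.png');print(c['position'],proj(c,[[557,-30,34],[656.5,-198.5,39.5]]))
```

```text
t 1.9 pos [526.1  19.7 218.2] F [-0.4   0.61  0.09] tq [ 0.02 -0.01  0.02] w 42.6
tool x [-0.511  0.859 -0.003] z [ 0.001  -0.0023 -1.    ]
rows [-0.1944  0.0041  0.2277] [-0.0006  0.0048 -0.0087]
[485.51849549  84.50067571 343.75250649] [[318.06279592 275.95848448]
 [317.15751195 434.31160434]]
```

View pics/w1.png

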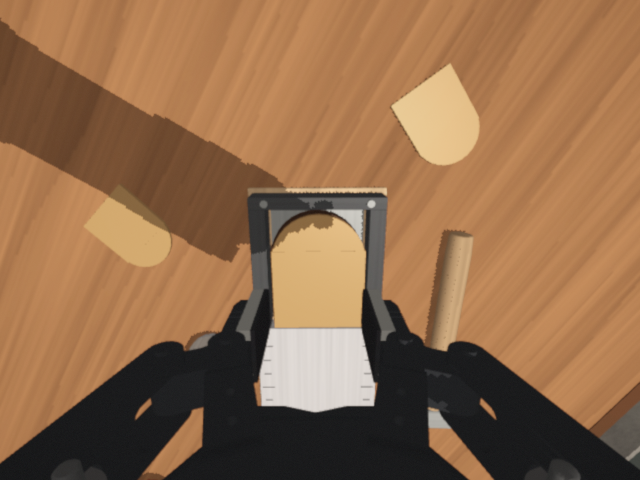

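The wrist view shows the tan blank in the guards: rounded end at (318,211), straight edge on row 328, sides at u = 271 to 365. The bed is below it in the picture, and the guard screws are at (264,204) and (371,204).

Run:
```python
from go import *
c=cap('wrist');t=cap('top')
a=np.array([.515,-.857]);a/=np.linalg.norm(a);b=np.array([-a[1],a[0]]);F=np.array([656.5,-198.4])
f=lambda P:((np.atleast_2d(P)[:,:2]-F)@np.c_[a,b]+[130,0]).round(1).tolist()
print('rear,front,l,r',f(onz(c,[[318,211],[318,328],[271,290],[365,290]],34)))
tp=lambda x,y:[200+x/3.6,110+y/3.1]
for n,w,u in(('screwA',(264,204),tp(193,503)),('screwA2',(264,204),tp(84,348)),('screwB',(371,204),tp(84,348)),('screwB2',(371,204),tp(193,503)),
   ('front L',(272,328),tp(428,372)),('frontR',(365,328),tp(325,233)),('apex',(318,211),tp(165,405))):
    X=tri(c,w,t,u);print(n,X.round(1),f(X))
```

```text
rear,front,l,r [[-134.7, 2.1], [-9.8, 2.1], [-53.6, -45.2], [-53.4, 49.5]]
screwA [474.8   7.5  25.9] [[-140.1, -49.7]]
screwA2 [512.3  34.2 173.8] [[-143.7, -3.8]]
screwB [562.7  59.7  25.1] [[-139.5, 52.6]]
screwB2 [509.9  31.8  89.6] [[-142.8, -7.1]]
front L [ 545.6 -106.5   27. ] [[-5.9, -47.8]]
frontR [627.9 -56.7  27.1] [[-6.2, 48.5]]
apex [528.3  24.2   3.4] [[-126.8, 4.8]]
```

Blank centre is at about feeder x = -70 mm, y = +1.5 mm, and its yaw is square. The heights agree roughly with 34 mm, and contact will settle that. Next I descend.

```bash
python3 go.py 555 -27 65 121
```

```text
t 2.05 pos [524.3  25.3 218.2] F [ 0.09 -0.02 -0.14] tq [ 0.06  0.03 -0.  ] w 42.7
tool x [-0.517  0.856  0.001] z [-5.e-04  5.e-04 -1.e+00]
rows [-0.2024 -0.0025  0.5106] [-0.0003 -0.0014  0.0048]
```

Request:
{"api": "play_rows", "payload": {
  "motion": [
    {"dx": -0.202,"dy": -0.0025,"dz": 0.3,"rx": 0,"ry": 0,"rz": 0.004},
    {"dx": -0.202,"dy": -0.0025,"dz": 0.3,"rx": 0,"ry": 0,"rz": 0.004},
    {"dx": -0.202,"dy": -0.0025,"dz": 0.42,"rx": 0,"ry": 0,"rz": 0.004},
    {"dx": -0.202,"dy": -0.0025,"dz": 0.5,"rx": 0,"ry": 0,"rz": 0.004},
    {"dx": -0.202,"dy": -0.0025,"dz": 0.51,"rx": 0,"ry": 0,"rz": 0.004},
    {"dx": -0.202,"dy": -0.0025,"dz": 0.51,"rx": 0,"ry": 0,"rz": 0.004},
    {"dx": -0.202,"dy": -0.0025,"dz": 0.51,"rx": 0,"ry": 0,"rz": 0.004},
    {"dx": -0.202,"dy": -0.0025,"dz": 0.51,"rx": 0,"ry": 0,"rz": 0.004}
  ]
}}

```text
time_s: 2.85
ee_pos: [556.3, -27.1, 67.0]
tool_rot: [0.001, 0.492, 0.871, 0.001]
ft_force: [-0.5, -0.2, 0.2]
width: 42.5
```

Run:
```python
from go import *
go([555,-27,45],121)
c=cap('wrist','w2.png');cap('side')
```

```text
t 2.85 pos [556.3 -27.1  67. ] F [-0.53 -0.2   0.17] tq [-0.04 -0.04 -0.02] w 42.5
tool x [-0.516  0.857 -0.001] z [ 2.9e-03  3.0e-04 -1.0e+00]
rows [ 0.0024 -0.0037  0.0733] [0.0049 0.0024 0.0021]
```

View pics/w2.png

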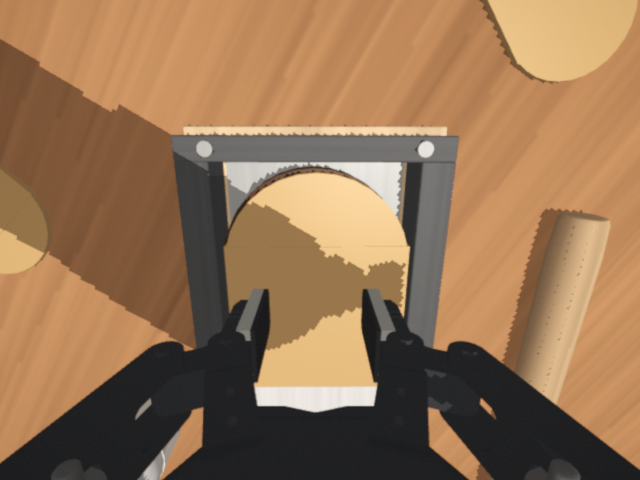

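The fingers are centred over the face: sides at u = 226 and 409, finger tips at 250 and 375. Next I creep down.

Request:
{"api": "play_rows", "payload": {
  "motion": [
    {"dx": 0,"dy": 0,"dz": 0.02,"rx": 0,"ry": 0,"rz": 0},
    {"dx": 0,"dy": 0,"dz": 0.04,"rx": 0,"ry": 0,"rz": 0},
    {"dx": 0,"dy": 0,"dz": 0.045,"rx": 0,"ry": 0,"rz": 0},
    {"dx": 0,"dy": 0,"dz": 0.045,"rx": 0,"ry": 0,"rz": 0}
  ]
}}

```text
time_s: 3.35
ee_pos: [554.9, -27.7, 51.2]
tool_rot: [-0.0, 0.492, 0.87, -0.0]
ft_force: [0.7, 0.2, -0.2]
width: 42.6
```

Request:
{"api": "play_rows", "payload": {
  "motion": [
    {"dx": 0,"dy": 0,"dz": 0.004,"rx": 0,"ry": 0,"rz": 0},
    {"dx": 0,"dy": 0,"dz": 0.007,"rx": 0,"ry": 0,"rz": 0},
    {"dx": 0,"dy": 0,"dz": 0.007,"rx": 0,"ry": 0,"rz": 0}
  ]
}}

```text
time_s: 3.65
ee_pos: [555.3, -27.7, 49.6]
tool_rot: [-0.0, 0.492, 0.87, -0.0]
ft_force: [-0.5, 0.1, 0.6]
width: 42.6
```

Request:
{"api": "play_rows", "payload": {
  "motion": [
    {"dx": 0,"dy": 0,"dz": 0.004,"rx": 0,"ry": 0,"rz": 0},
    {"dx": 0,"dy": 0,"dz": 0.007,"rx": 0,"ry": 0,"rz": 0},
    {"dx": 0,"dy": 0,"dz": 0.007,"rx": 0,"ry": 0,"rz": 0}
  ]
}}

```text
time_s: 3.95
ee_pos: [555.4, -27.7, 48.2]
tool_rot: [0.0, 0.492, 0.87, 0.0]
ft_force: [-1.6, 0.3, 10.1]
width: 42.6
```

Request:
{"api": "play_rows", "payload": {
  "motion": [
    {"dx": 0,"dy": 0,"dz": -0.001,"rx": 0,"ry": 0,"rz": 0},
    {"dx": 0,"dy": 0,"dz": -0.001,"rx": 0,"ry": 0,"rz": 0}
  ]
}}

```text
time_s: 4.15
ee_pos: [555.4, -27.7, 48.5]
tool_rot: [0.0, 0.492, 0.87, 0.0]
ft_force: [-2.4, -0.0, 8.3]
width: 42.5
```

```bash
python3 go.py 555 -27 48 121
```

```text
t 4.15 pos [555.4 -27.7  48.5] F [-2.37 -0.03  8.27] tq [0.02 0.4  0.02] w 42.5
tool x [-0.515  0.857 -0.   ] z [ 6.e-04  1.e-04 -1.e+00]
rows [0.0027 0.     0.0017] [0.0011 0.0004 0.0001]
```

Request:
{"api": "play_rows", "payload": {
  "motion": [
    {"dx": -0.01,"dy": 0,"dz": 0,"rx": 0,"ry": 0,"rz": 0},
    {"dx": -0.02,"dy": 0,"dz": 0,"rx": 0,"ry": 0,"rz": 0},
    {"dx": -0.03,"dy": 0,"dz": 0,"rx": 0,"ry": 0,"rz": 0},
    {"dx": -0.04,"dy": 0,"dz": 0,"rx": 0,"ry": 0,"rz": 0}
  ]
}}

```text
time_s: 4.55
ee_pos: [561.9, -37.5, 48.5]
tool_rot: [0.0, 0.492, 0.871, 0.0]
ft_force: [-1.2, 1.4, 8.0]
width: 42.5
```

Run:
```python
from go import *
go([554.8,-26.2,48],121)
c=cap('wrist','w3.png')
```

```text
t 4.55 pos [561.9 -37.5  48.5] F [-1.2   1.39  8.03] tq [0.37 0.3  0.01] w 42.5
tool x [-0.516  0.857  0.   ] z [ 9.e-04  6.e-04 -1.e+00]
rows [ 0.0445 -0.0007  0.0016] [ 0.0021 -0.0002  0.0011]
```

View pics/w3.png

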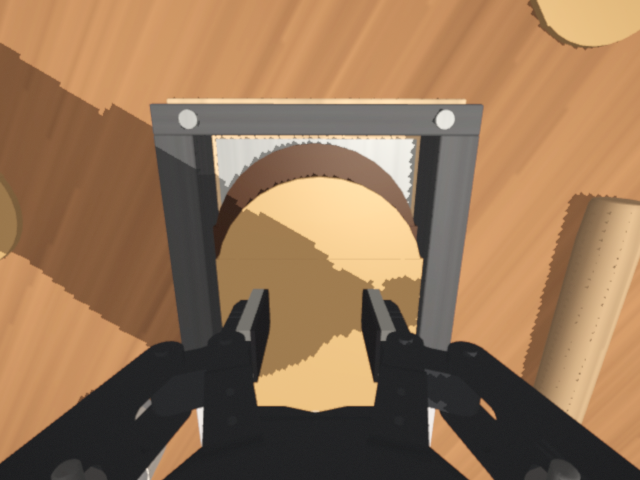

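The tan blank moved with the fingers (apex at row 177), and the brown one beneath stayed (apex at row 143). I go on sliding.

Request:
{"api": "play_rows", "payload": {
  "motion": [
    {"dx": -0.015,"dy": 0,"dz": 0,"rx": 0,"ry": 0,"rz": 0},
    {"dx": -0.03,"dy": 0,"dz": 0,"rx": 0,"ry": 0,"rz": 0},
    {"dx": -0.045,"dy": 0,"dz": 0,"rx": 0,"ry": 0,"rz": 0},
    {"dx": -0.06,"dy": 0,"dz": 0,"rx": 0,"ry": 0,"rz": 0},
    {"dx": -0.075,"dy": 0,"dz": 0,"rx": 0,"ry": 0,"rz": 0},
    {"dx": -0.09,"dy": 0,"dz": 0,"rx": 0,"ry": 0,"rz": 0}
  ]
}}

```text
time_s: 5.2
ee_pos: [575.8, -60.8, 48.5]
tool_rot: [0.0, 0.492, 0.87, 0.0]
ft_force: [-2.1, 2.4, 7.4]
width: 42.8
```

```bash
python3 go.py 591 -87 48 121
```

```text
t 5.2 pos [575.8 -60.8  48.5] F [-2.09  2.45  7.37] tq [0.41 0.27 0.03] w 42.8
tool x [-0.515  0.857  0.   ] z [ 9.e-04  6.e-04 -1.e+00]
rows [-0.101  -0.0017  0.0017] [ 0.002  -0.0001  0.001 ]
```

Request:
{"api": "play_rows", "payload": {
  "motion": [
    {"dx": -0.01,"dy": 0,"dz": 0,"rx": 0,"ry": 0,"rz": 0},
    {"dx": -0.02,"dy": 0,"dz": 0,"rx": 0,"ry": 0,"rz": 0},
    {"dx": -0.03,"dy": 0,"dz": 0,"rx": 0,"ry": 0,"rz": 0},
    {"dx": -0.04,"dy": 0,"dz": 0,"rx": 0,"ry": 0,"rz": 0}
  ]
}}

```text
time_s: 5.6
ee_pos: [582.0, -71.0, 48.5]
tool_rot: [0.0, 0.492, 0.87, 0.0]
ft_force: [-1.1, 2.2, 7.4]
width: 42.9
```

Request:
{"api": "play_rows", "payload": {
  "motion": [
    {"dx": -0.01,"dy": 0,"dz": 0,"rx": 0,"ry": 0,"rz": 0},
    {"dx": -0.02,"dy": 0,"dz": 0,"rx": 0,"ry": 0,"rz": 0}
  ]
}}

```text
time_s: 5.8
ee_pos: [585.1, -76.2, 48.5]
tool_rot: [0.0, 0.492, 0.87, 0.0]
ft_force: [-1.2, 1.7, 6.7]
width: 42.8
```

Request:
{"api": "play_rows", "payload": {
  "motion": [
    {"dx": -0.01,"dy": 0,"dz": 0,"rx": 0,"ry": 0,"rz": 0},
    {"dx": -0.02,"dy": 0,"dz": 0,"rx": 0,"ry": 0,"rz": 0}
  ]
}}

```text
time_s: 6.0
ee_pos: [588.2, -81.3, 48.5]
tool_rot: [0.0, 0.492, 0.87, 0.0]
ft_force: [-1.1, 1.4, 6.8]
width: 42.5
```

Request:
{"api": "play_rows", "payload": {
  "motion": [
    {"dx": -0.01,"dy": 0,"dz": 0,"rx": 0,"ry": 0,"rz": 0},
    {"dx": -0.02,"dy": 0,"dz": 0,"rx": 0,"ry": 0,"rz": 0}
  ]
}}

```text
time_s: 6.2
ee_pos: [591.2, -86.5, 48.5]
tool_rot: [0.0, 0.492, 0.87, 0.0]
ft_force: [-1.3, 1.3, 6.8]
width: 42.6
```

Request:
{"api": "play_rows", "payload": {
  "motion": [
    {"dx": -0.01,"dy": 0,"dz": 0,"rx": 0,"ry": 0,"rz": 0},
    {"dx": -0.02,"dy": 0,"dz": 0,"rx": 0,"ry": 0,"rz": 0}
  ]
}}

```text
time_s: 6.4
ee_pos: [594.3, -91.6, 48.4]
tool_rot: [0.0, 0.492, 0.87, 0.0]
ft_force: [-0.6, 2.5, 6.9]
width: 42.8
```

```bash
python3 go.py 591 -87 48 121
```

```text
t 6.4 pos [594.3 -91.6  48.4] F [-0.6   2.48  6.87] tq [0.35 0.23 0.01] w 42.8
tool x [-0.515  0.857 -0.   ] z [ 8.e-04  5.e-04 -1.e+00]
rows [ 0.019  -0.0015  0.0015] [0.0018 0.     0.0009]
```

Request:
{"api": "play_rows", "payload": {
  "motion": [
    {"dx": -0.01,"dy": 0,"dz": 0,"rx": 0,"ry": 0,"rz": 0},
    {"dx": -0.02,"dy": 0,"dz": 0,"rx": 0,"ry": 0,"rz": 0},
    {"dx": -0.03,"dy": 0,"dz": 0,"rx": 0,"ry": 0,"rz": 0}
  ]
}}

```text
time_s: 6.7
ee_pos: [598.9, -99.4, 48.4]
tool_rot: [0.0, 0.492, 0.87, 0.0]
ft_force: [-0.2, 0.8, 6.8]
width: 42.5
```

Request:
{"api": "play_rows", "payload": {
  "motion": [
    {"dx": -0.01,"dy": 0,"dz": 0,"rx": 0,"ry": 0,"rz": 0},
    {"dx": -0.02,"dy": 0,"dz": 0,"rx": 0,"ry": 0,"rz": 0},
    {"dx": -0.03,"dy": 0,"dz": 0,"rx": 0,"ry": 0,"rz": 0}
  ]
}}

```text
time_s: 7.0
ee_pos: [603.5, -107.1, 48.3]
tool_rot: [0.0, 0.492, 0.87, 0.0]
ft_force: [-0.9, 1.2, 5.1]
width: 42.7
```

Run:
```python
from go import *
go([591,-87,48],121)
c=cap('top');cv2.imwrite('pics/t4.png',cv2.resize(c['pixels'][110:300,200:420,::-1],None,fx=3.2,fy=3.1,interpolation=2))
```

```text
t 7.0 pos [ 603.5 -107.1   48.3] F [-0.91  1.25  5.12] tq [ 0.29  0.22 -0.01] w 42.7
tool x [-0.515  0.857  0.   ] z [ 6.e-04  4.e-04 -1.e+00]
rows [ 0.0789 -0.0012  0.0011] [ 0.0014 -0.0001  0.0008]
```

View pics/t4.png

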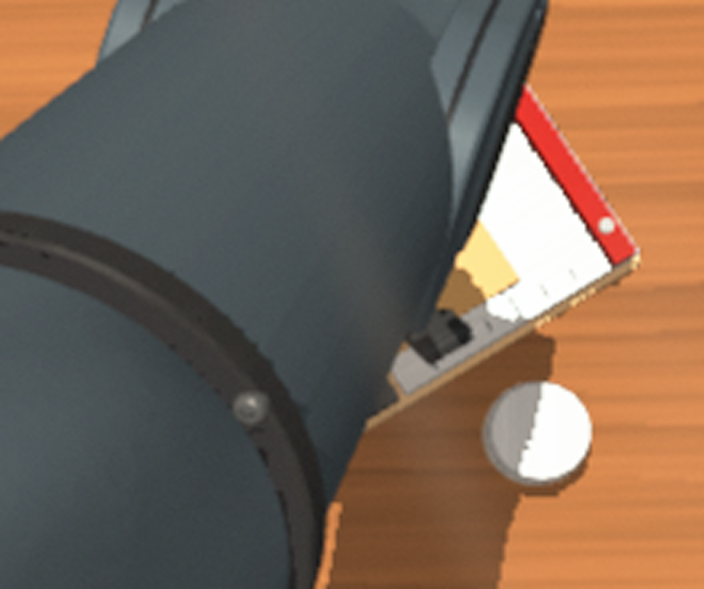

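The straight edge's corner is at crop (518,285), about 48 mm short of the stop, so the blank follows. I continue, following it down gently.

Request:
{"api": "play_rows", "payload": {
  "motion": [
    {"dx": -0.01,"dy": 0,"dz": 0.001,"rx": 0,"ry": 0,"rz": 0},
    {"dx": -0.02,"dy": 0,"dz": 0.001,"rx": 0,"ry": 0,"rz": 0},
    {"dx": -0.03,"dy": 0,"dz": 0.001,"rx": 0,"ry": 0,"rz": 0}
  ]
}}

```text
time_s: 7.35
ee_pos: [608.1, -114.7, 48.1]
tool_rot: [0.0, 0.492, 0.87, 0.0]
ft_force: [-1.3, 2.2, 5.5]
width: 42.7
```

Request:
{"api": "play_rows", "payload": {
  "motion": [
    {"dx": -0.01,"dy": 0,"dz": 0.001,"rx": 0,"ry": 0,"rz": 0},
    {"dx": -0.02,"dy": 0,"dz": 0.001,"rx": 0,"ry": 0,"rz": 0}
  ]
}}

```text
time_s: 7.55
ee_pos: [611.3, -119.8, 47.9]
tool_rot: [0.0, 0.492, 0.87, 0.0]
ft_force: [-1.5, 1.9, 7.6]
width: 42.7
```

Request:
{"api": "play_rows", "payload": {
  "motion": [
    {"dx": -0.01,"dy": 0,"dz": 0.001,"rx": 0,"ry": 0,"rz": 0},
    {"dx": -0.02,"dy": 0,"dz": 0.001,"rx": 0,"ry": 0,"rz": 0}
  ]
}}

```text
time_s: 7.75
ee_pos: [614.6, -124.9, 47.8]
tool_rot: [0.0, 0.492, 0.871, 0.001]
ft_force: [-1.0, 2.0, 9.9]
width: 42.7
```

Request:
{"api": "play_rows", "payload": {
  "motion": [
    {"dx": -0.01,"dy": 0,"dz": -0.001,"rx": 0,"ry": 0,"rz": 0},
    {"dx": -0.02,"dy": 0,"dz": -0.001,"rx": 0,"ry": 0,"rz": 0}
  ]
}}

```text
time_s: 7.95
ee_pos: [617.2, -130.5, 47.4]
tool_rot: [0.0, 0.492, 0.87, 0.0]
ft_force: [0.8, 0.1, -0.1]
width: 42.7
```

Request:
{"api": "play_rows", "payload": {
  "motion": [
    {"dx": -0.01,"dy": 0,"dz": 0,"rx": 0,"ry": 0,"rz": 0},
    {"dx": -0.02,"dy": 0,"dz": 0,"rx": 0,"ry": 0,"rz": 0}
  ]
}}

```text
time_s: 8.15
ee_pos: [620.1, -135.9, 47.0]
tool_rot: [-0.0, 0.492, 0.87, -0.0]
ft_force: [0.0, -0.5, -0.5]
width: 42.8
```

```bash
python3 go.py 626 -147 48 121
```

```text
t 8.15 pos [ 620.1 -135.9   47. ] F [ 0.04 -0.51 -0.54] tq [ 0.01 -0.04  0.02] w 42.8
tool x [-0.515  0.857  0.   ] z [-4.e-04 -1.e-04 -1.e+00]
rows [-0.0419 -0.0023 -0.0032] [-0.0008 -0.0003  0.0002]
```

The tail has dropped onto the bed. I press again gently.

Request:
{"api": "play_rows", "payload": {
  "motion": [
    {"dx": 0,"dy": 0,"dz": 0.001,"rx": 0,"ry": 0,"rz": 0},
    {"dx": 0,"dy": 0,"dz": 0.002,"rx": 0,"ry": 0,"rz": 0},
    {"dx": 0,"dy": 0,"dz": 0.002,"rx": 0,"ry": 0,"rz": 0}
  ]
}}

```text
time_s: 8.45
ee_pos: [620.3, -135.9, 46.8]
tool_rot: [0.0, 0.492, 0.87, -0.0]
ft_force: [0.2, -0.9, 2.0]
width: 42.8
```

Request:
{"api": "play_rows", "payload": {
  "motion": [
    {"dx": 0,"dy": 0,"dz": 0.001,"rx": 0,"ry": 0,"rz": 0},
    {"dx": 0,"dy": 0,"dz": 0.001,"rx": 0,"ry": 0,"rz": 0}
  ]
}}

```text
time_s: 8.65
ee_pos: [620.3, -135.8, 46.8]
tool_rot: [0.0, 0.492, 0.87, 0.0]
ft_force: [-1.4, -1.5, 5.2]
width: 42.9
```

Request:
{"api": "play_rows", "payload": {
  "motion": [
    {"dx": 0,"dy": 0,"dz": 0.0008,"rx": 0,"ry": 0,"rz": 0},
    {"dx": -0.01,"dy": 0,"dz": 0.0008,"rx": 0,"ry": 0,"rz": 0},
    {"dx": -0.02,"dy": 0,"dz": 0.0008,"rx": 0,"ry": 0,"rz": 0},
    {"dx": -0.03,"dy": 0,"dz": 0.0008,"rx": 0,"ry": 0,"rz": 0}
  ]
}}

```text
time_s: 9.05
ee_pos: [625.1, -142.5, 46.8]
tool_rot: [0.0, 0.492, 0.871, 0.001]
ft_force: [-1.1, 1.6, 8.6]
width: 43.0
```

Run:
```python
from go import *
go([626,-147,48],121)
c=cap('top');cv2.imwrite('pics/t5.png',cv2.resize(c['pixels'][110:230,300:420,::-1],None,fx=5,fy=5,interpolation=2))
```

```text
t 9.05 pos [ 625.1 -142.5   46.8] F [-1.11  1.65  8.59] tq [0.37 0.33 0.01] w 43.0
tool x [-0.516  0.857  0.001] z [ 5.e-04  9.e-04 -1.e+00]
rows [-0.0142 -0.0052 -0.004 ] [ 0.0018 -0.001   0.0017]
```

View pics/t5.png

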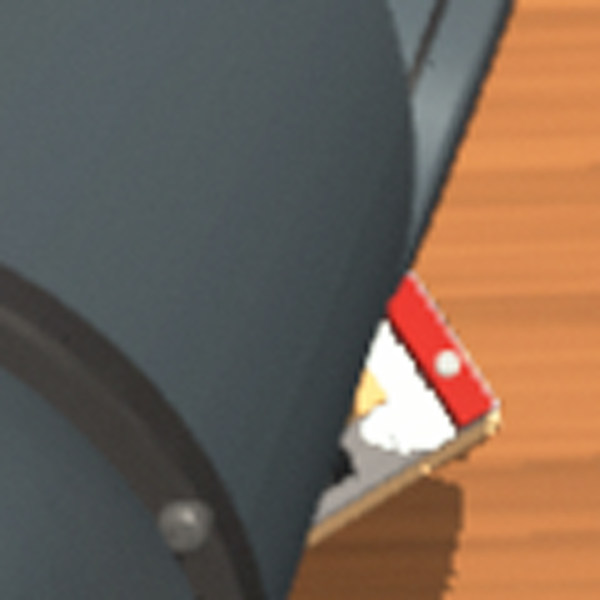

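The corner of the blank is at crop (385,403), about 18 mm short of the red stop, and the edge looks parallel to it. I continue.

Request:
{"api": "play_rows", "payload": {
  "motion": [
    {"dx": -0.01,"dy": 0,"dz": 0,"rx": 0,"ry": 0,"rz": 0},
    {"dx": -0.02,"dy": 0,"dz": 0,"rx": 0,"ry": 0,"rz": 0},
    {"dx": -0.03,"dy": 0,"dz": 0,"rx": 0,"ry": 0,"rz": 0},
    {"dx": -0.04,"dy": 0,"dz": 0,"rx": 0,"ry": 0,"rz": 0}
  ]
}}

```text
time_s: 9.5
ee_pos: [631.4, -152.8, 46.8]
tool_rot: [0.0, 0.492, 0.871, 0.001]
ft_force: [-1.8, 1.9, 8.9]
width: 42.6
```

```bash
python3 go.py 634 -158 46.8 121
```

```text
t 9.5 pos [ 631.4 -152.8   46.8] F [-1.82  1.89  8.95] tq [ 0.32  0.36 -0.01] w 42.6
tool x [-0.516  0.857  0.   ] z [ 6.e-04  9.e-04 -1.e+00]
rows [-0.0193 -0.0014  0.0001] [ 0.0019 -0.0008  0.0017]
```

Request:
{"api": "play_rows", "payload": {
  "motion": [
    {"dx": -0.006,"dy": 0,"dz": 0,"rx": 0,"ry": 0,"rz": 0},
    {"dx": -0.012,"dy": 0,"dz": 0,"rx": 0,"ry": 0,"rz": 0}
  ]
}}

```text
time_s: 9.7
ee_pos: [633.0, -155.4, 46.8]
tool_rot: [-0.0, 0.492, 0.871, 0.001]
ft_force: [-3.0, 4.3, 10.5]
width: 42.7
```

Request:
{"api": "play_rows", "payload": {
  "motion": [
    {"dx": -0.003,"dy": 0,"dz": 0,"rx": 0,"ry": 0,"rz": 0},
    {"dx": -0.003,"dy": 0,"dz": 0,"rx": 0,"ry": 0,"rz": 0},
    {"dx": -0.003,"dy": 0,"dz": 0,"rx": 0,"ry": 0,"rz": 0}
  ]
}}

```text
time_s: 10.0
ee_pos: [633.4, -156.2, 46.8]
tool_rot: [-0.0, 0.492, 0.871, 0.001]
ft_force: [-2.6, 2.1, 9.8]
width: 42.8
```

```bash
python3 go.py 634 -158 46.8 121
```

```text
t 10.0 pos [ 633.4 -156.2   46.8] F [-2.65  2.14  9.83] tq [ 0.62  0.49 -0.06] w 42.8
tool x [-0.516  0.857  0.001] z [ 2.0e-04  1.4e-03 -1.0e+00]
rows [-0.006  -0.0015  0.0001] [ 0.0018 -0.0022  0.0017]
```

Request:
{"api": "play_rows", "payload": {
  "motion": [
    {"dx": -0.003,"dy": 0,"dz": 0,"rx": 0,"ry": 0,"rz": 0},
    {"dx": -0.005,"dy": 0,"dz": 0,"rx": 0,"ry": 0,"rz": 0},
    {"dx": -0.005,"dy": 0,"dz": 0,"rx": 0,"ry": 0,"rz": 0}
  ]
}}

```text
time_s: 10.3
ee_pos: [634.2, -157.3, 46.8]
tool_rot: [-0.0, 0.492, 0.871, 0.001]
ft_force: [-1.5, 3.7, 9.9]
width: 43.0
```

Run:
```python
from go import *
go([634,-158,46.8],121)
for i in range(1):
    c=cap('side');cv2.imwrite('pics/s6.png',cv2.resize(c['pixels'][195:305,240:360,::-1],None,fx=5.5,fy=5.4,interpolation=2))
go([634,-158,46.8],121)
```

```text
t 10.3 pos [ 634.2 -157.3   46.8] F [-1.49  3.73  9.88] tq [ 0.76  0.57 -0.05] w 43.0
tool x [-0.516  0.857  0.001] z [ 0.      0.0017 -1.    ]
rows [-0.0016 -0.0017  0.    ] [ 0.0017 -0.0027  0.0022]
t 10.35 pos [ 634.2 -157.3   46.8] F [-2.13  3.56  8.75] tq [ 0.69  0.59 -0.06] w 42.7
tool x [-0.516  0.857  0.001] z [ 0.      0.0017 -1.    ]
rows [-0.0016 -0.0016 -0.    ] [ 0.0017 -0.0027  0.0021]
```

View pics/s6.png

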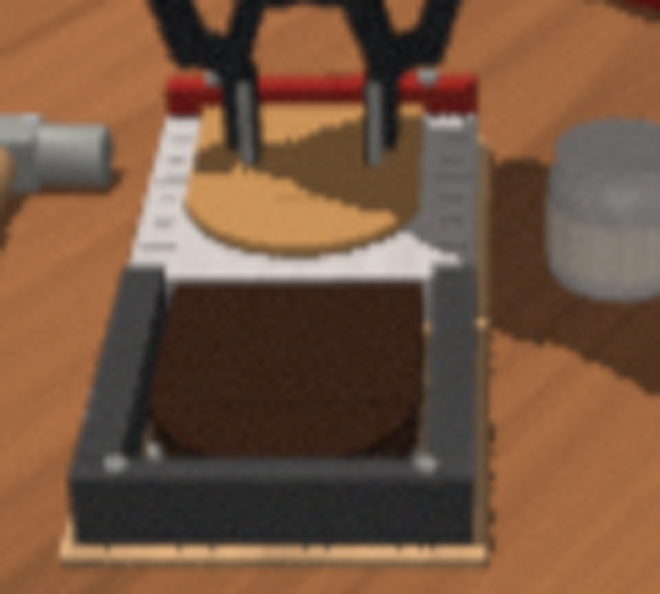

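The blank reaches the red stop, square and roughly centred, and the brown blank is still in the magazine. I push harder to be well above 2 N at the stop.

Request:
{"api": "play_rows", "payload": {
  "motion": [
    {"dx": -0.003,"dy": 0,"dz": 0.0006,"rx": 0,"ry": 0,"rz": 0},
    {"dx": -0.006,"dy": 0,"dz": 0.0006,"rx": 0,"ry": 0,"rz": 0},
    {"dx": -0.006,"dy": 0,"dz": 0.0006,"rx": 0,"ry": 0,"rz": 0}
  ]
}}

```text
time_s: 10.65
ee_pos: [635.2, -158.7, 46.8]
tool_rot: [-0.0, 0.492, 0.871, 0.001]
ft_force: [-2.0, 4.5, 11.4]
width: 42.6
```

```bash
python3 go.py 634 -158 46.8 121
```

```text
t 10.65 pos [ 635.2 -158.7   46.8] F [-2.01  4.46 11.37] tq [ 0.77  0.63 -0.01] w 42.6
tool x [-0.516  0.857  0.001] z [ 2.0e-04  1.8e-03 -1.0e+00]
rows [ 0.0041 -0.0022 -0.    ] [ 0.0022 -0.0028  0.0023]
```

Net force on the stop is only about 2 N, since the fingertips begin to slip. I lift off and push on the trailing edge instead, with the tips about 2 mm below the face so they stay above the brown blank.

Request:
{"api": "play_rows", "payload": {
  "motion": [
    {"dx": 0,"dy": 0,"dz": -0.05,"rx": 0,"ry": 0,"rz": 0},
    {"dx": 0,"dy": 0,"dz": -0.1,"rx": 0,"ry": 0,"rz": 0},
    {"dx": 0.15,"dy": 0,"dz": -0.1,"rx": 0,"ry": 0,"rz": 0},
    {"dx": 0.29,"dy": 0,"dz": -0.1,"rx": 0,"ry": 0,"rz": 0},
    {"dx": 0.29,"dy": 0,"dz": -0.1,"rx": 0,"ry": 0,"rz": 0},
    {"dx": 0.29,"dy": 0,"dz": -0.1,"rx": 0,"ry": 0,"rz": 0}
  ]
}}

```text
time_s: 11.25
ee_pos: [590.6, -84.9, 77.2]
tool_rot: [0.001, 0.492, 0.871, 0.0]
ft_force: [-0.8, -0.5, 0.4]
width: 42.8
```

Run:
```python
from go import *
a=np.array([.515,-.857]);a/=np.linalg.norm(a);b=np.array([-a[1],a[0]]);F=np.array([656.5,-198.4])
p=F-132*a; print(p)
go([*p,45],121)
c=cap('wrist','w7.png');print(proj(c,np.c_[[F-120*a,F-112*a+28*b,F-112*a-28*b],[31.5]*3]))
```

```text
[588.50891655 -85.25755628]
t 11.25 pos [590.6 -84.9  77.2] F [-0.75 -0.53  0.44] tq [-0.06  0.01 -0.01] w 42.8
tool x [-0.517  0.856 -0.001] z [ 0.0013  0.     -1.    ]
rows [ 0.0026 -0.0067  0.1073] [0.0021 0.0012 0.0039]
[[314.42117715 297.63656074]
 [363.61750379 310.38672006]
 [265.1588835  310.30263427]]
```

View pics/w7.png

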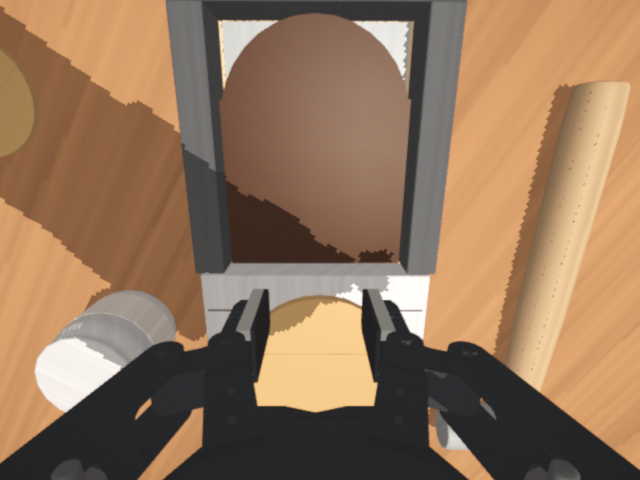

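The apex of the tan blank is at (316,295), against 297.6 predicted if fully home, so it is within about 1.5 mm and centred. The brown blank's front edge is at row 263, with the fingers between it and the curve. I descend behind the curve.

Request:
{"api": "play_rows", "payload": {
  "motion": [
    {"dx": 0.003,"dy": -0.004,"dz": 0.05,"rx": 0,"ry": 0,"rz": 0.004},
    {"dx": 0.003,"dy": -0.004,"dz": 0.09,"rx": 0,"ry": 0,"rz": 0.004},
    {"dx": 0.003,"dy": -0.004,"dz": 0.1,"rx": 0,"ry": 0,"rz": 0.004},
    {"dx": 0.003,"dy": -0.004,"dz": 0.105,"rx": 0,"ry": 0,"rz": 0.004},
    {"dx": 0.003,"dy": -0.004,"dz": 0.108,"rx": 0,"ry": 0,"rz": 0.004},
    {"dx": 0.003,"dy": -0.004,"dz": 0.108,"rx": 0,"ry": 0,"rz": 0.004}
  ]
}}

```text
time_s: 11.9
ee_pos: [589.0, -85.8, 43.8]
tool_rot: [0.0, 0.493, 0.87, 0.0]
ft_force: [-0.1, -0.0, -0.2]
width: 42.5
```

Request:
{"api": "play_rows", "payload": {
  "motion": [
    {"dx": -0.008,"dy": 0,"dz": 0,"rx": 0,"ry": 0,"rz": 0},
    {"dx": -0.016,"dy": 0,"dz": 0,"rx": 0,"ry": 0,"rz": 0},
    {"dx": -0.016,"dy": 0,"dz": 0,"rx": 0,"ry": 0,"rz": 0}
  ]
}}

```text
time_s: 12.2
ee_pos: [591.6, -90.3, 43.9]
tool_rot: [0.0, 0.493, 0.87, 0.0]
ft_force: [0.1, -0.6, -0.0]
width: 43.0
```

```bash
python3 go.py 588.5 -85.3 44.7 121
```

```text
t 12.2 pos [591.6 -90.3  43.9] F [ 0.05 -0.6  -0.04] tq [-0.02 -0.04  0.03] w 43.0
tool x [-0.513  0.858 -0.001] z [ 7.e-04 -4.e-04 -1.e+00]
rows [ 0.0195 -0.0002 -0.0028] [ 0.0007  0.0013 -0.0045]
```

Request:
{"api": "play_rows", "payload": {
  "motion": [
    {"dx": -0.006,"dy": 0,"dz": 0,"rx": 0,"ry": 0,"rz": 0},
    {"dx": -0.01,"dy": 0,"dz": 0,"rx": 0,"ry": 0,"rz": 0},
    {"dx": -0.01,"dy": 0,"dz": 0,"rx": 0,"ry": 0,"rz": 0}
  ]
}}

```text
time_s: 12.5
ee_pos: [592.8, -92.5, 43.6]
tool_rot: [0.0, 0.493, 0.87, -0.0]
ft_force: [0.1, -0.3, -0.9]
width: 42.9
```

Request:
{"api": "play_rows", "payload": {
  "motion": [
    {"dx": -0.005,"dy": 0,"dz": 0,"rx": 0,"ry": 0,"rz": 0},
    {"dx": -0.007,"dy": 0,"dz": 0,"rx": 0,"ry": 0,"rz": 0},
    {"dx": -0.007,"dy": 0,"dz": 0,"rx": 0,"ry": 0,"rz": 0}
  ]
}}

```text
time_s: 12.8
ee_pos: [593.9, -94.2, 43.6]
tool_rot: [0.0, 0.493, 0.87, -0.0]
ft_force: [-0.9, 0.8, 0.1]
width: 42.8
```

Request:
{"api": "play_rows", "payload": {
  "motion": [
    {"dx": -0.003,"dy": 0,"dz": 0,"rx": 0,"ry": 0,"rz": 0},
    {"dx": -0.006,"dy": 0,"dz": 0,"rx": 0,"ry": 0,"rz": 0},
    {"dx": -0.006,"dy": 0,"dz": 0,"rx": 0,"ry": 0,"rz": 0}
  ]
}}

```text
time_s: 13.1
ee_pos: [594.8, -95.8, 43.6]
tool_rot: [0.0, 0.493, 0.87, -0.0]
ft_force: [0.1, 0.6, -0.1]
width: 42.7
```

Request:
{"api": "play_rows", "payload": {
  "motion": [
    {"dx": -0.003,"dy": 0,"dz": 0,"rx": 0,"ry": 0,"rz": 0},
    {"dx": -0.006,"dy": 0,"dz": 0,"rx": 0,"ry": 0,"rz": 0},
    {"dx": -0.006,"dy": 0,"dz": 0,"rx": 0,"ry": 0,"rz": 0}
  ]
}}

```text
time_s: 13.4
ee_pos: [595.7, -97.3, 43.6]
tool_rot: [0.0, 0.493, 0.87, 0.0]
ft_force: [-0.7, 0.3, -0.1]
width: 42.8
```

Request:
{"api": "play_rows", "payload": {
  "motion": [
    {"dx": -0.003,"dy": 0,"dz": 0,"rx": 0,"ry": 0,"rz": 0},
    {"dx": -0.006,"dy": 0,"dz": 0,"rx": 0,"ry": 0,"rz": 0},
    {"dx": -0.006,"dy": 0,"dz": 0,"rx": 0,"ry": 0,"rz": 0}
  ]
}}

```text
time_s: 13.7
ee_pos: [595.9, -97.6, 43.4]
tool_rot: [-0.001, 0.493, 0.87, 0.0]
ft_force: [-2.6, 4.8, 1.8]
width: 43.0
```

Request:
{"api": "play_rows", "payload": {
  "motion": [
    {"dx": -0.003,"dy": 0,"dz": 0,"rx": 0,"ry": 0,"rz": 0},
    {"dx": -0.006,"dy": 0,"dz": 0,"rx": 0,"ry": 0,"rz": 0},
    {"dx": -0.006,"dy": 0,"dz": 0,"rx": 0,"ry": 0,"rz": 0}
  ]
}}

```text
time_s: 14.0
ee_pos: [596.0, -97.8, 43.2]
tool_rot: [-0.002, 0.493, 0.87, 0.001]
ft_force: [-5.5, 8.1, 4.0]
width: 42.8
```

About 9.8 N of push against a solid stop. I hold briefly, then back off and lift.

Request:
{"api": "play_rows", "payload": {
  "motion": [
    {"dx": 0,"dy": 0,"dz": 0,"rx": 0,"ry": 0,"rz": 0},
    {"dx": 0,"dy": 0,"dz": 0,"rx": 0,"ry": 0,"rz": 0},
    {"dx": 0.005,"dy": 0,"dz": 0,"rx": 0,"ry": 0,"rz": 0},
    {"dx": 0.02,"dy": 0,"dz": 0,"rx": 0,"ry": 0,"rz": 0},
    {"dx": 0.03,"dy": 0,"dz": 0,"rx": 0,"ry": 0,"rz": 0},
    {"dx": 0.03,"dy": 0,"dz": -0.1,"rx": 0,"ry": 0,"rz": 0},
    {"dx": 0.03,"dy": 0,"dz": -0.25,"rx": 0,"ry": 0,"rz": 0}
  ]
}}

```text
time_s: 14.7
ee_pos: [591.4, -92.4, 117.3]
tool_rot: [-0.002, 0.493, 0.87, -0.001]
ft_force: [1.3, -0.3, 0.3]
width: 42.9
```

Request:
{"api": "play_rows", "payload": {
  "motion": [
    {"dx": 0.1,"dy": 0,"dz": -0.1,"rx": 0,"ry": 0,"rz": 0},
    {"dx": 0.3,"dy": 0,"dz": -0.2,"rx": 0,"ry": 0,"rz": 0},
    {"dx": 0.45,"dy": 0,"dz": -0.3,"rx": 0,"ry": 0,"rz": 0},
    {"dx": 0.6,"dy": 0,"dz": -0.3,"rx": 0,"ry": 0,"rz": 0},
    {"dx": 0.75,"dy": 0,"dz": -0.3,"rx": 0,"ry": 0,"rz": 0},
    {"dx": 0.9,"dy": 0,"dz": -0.3,"rx": 0,"ry": 0,"rz": 0},
    {"dx": 0.9,"dy": 0,"dz": -0.3,"rx": 0,"ry": 0,"rz": 0}
  ]
}}

```text
time_s: 15.4
ee_pos: [451.1, 145.0, 208.6]
tool_rot: [-0.001, 0.489, 0.872, 0.001]
ft_force: [0.5, -1.0, 0.3]
width: 42.7
```

Run:
```python
from go import *
go([588.5,-85.3,44.7],121)
t=cap('top');cv2.imwrite('pics/t8.png',cv2.resize(t['pixels'][110:300,200:420,::-1],None,fx=3.6,fy=3.1,interpolation=2))
h=cv2.cvtColor(t['pixels'],cv2.COLOR_RGB2HSV);win=np.zeros(h.shape[:2],bool);win[120:250,290:400]=1
m=((h[...,0]>10)&(h[...,0]<22)&(h[...,2]>190)&(h[...,1]>90)&win).astype(np.uint8)
m=cv2.morphologyEx(m,cv2.MORPH_OPEN,np.ones((7,7),np.uint8))
k=max(cv2.findContours(m,0,1)[0],key=cv2.contourArea)[:,0]
w=onz(t,k,31.5)[:,:2]
a=np.array([.515,-.857]);a/=np.linalg.norm(a);b=np.array([-a[1],a[0]]);F=np.array([656.5,-198.4])
L=(w-F)@np.c_[a,b];print(L.min(0),L.max(0));r=cv2.minAreaRect(w.astype(np.float32));print(r)
```

```text
t 15.4 pos [451.1 145.  208.6] F [ 0.49 -1.    0.34] tq [-0.01 -0.03  0.02] w 42.7
tool x [-0.521  0.854  0.003] z [-0.0013  0.0025 -1.    ]
rows [-0.8953 -0.0089  0.544 ] [ 0.0004 -0.0053  0.0129]
[-118.66702209  -43.19831298] [ 0.11979774 47.88386562]
((627.9883422851562, -146.37002563476562), (91.0875244140625, 118.76660919189453), 30.958589553833008)
```

View pics/t8.png

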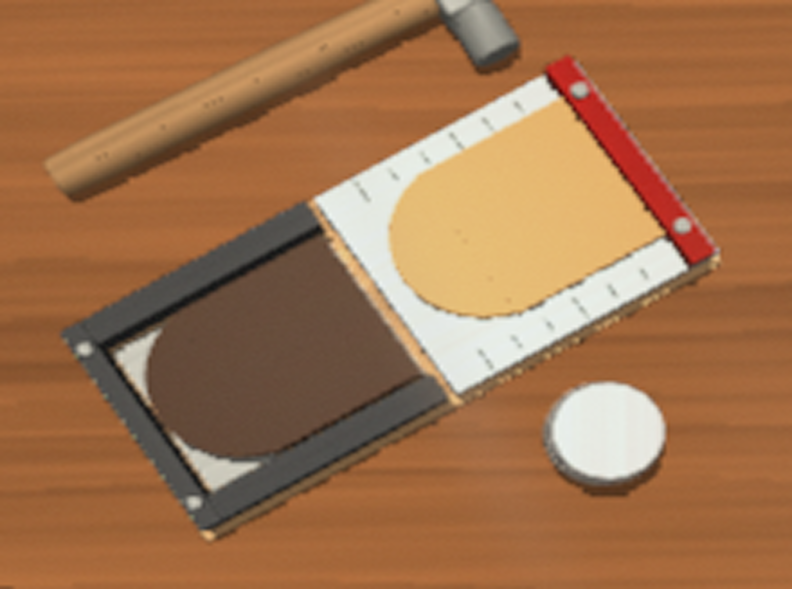

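The blank lies against the red stop with its straight edge at 0.1 mm by measurement, square (30.96° against 31.0°) and about 2.3 mm off centre. The brown blank, hammer and tin look unmoved, and the arm is clear.

```bash
python3 -c "
from rig import arm
print(arm.sign_off())"
```

```text
the job is handed in; nothing more can be done
None
```

The tan blank is on the marking bed, pushed home against the red end stop and released, and the job is handed in at about 15 s of the 58 s. I pressed on its face and dragged it off the stack. I then pushed its rounded end home, because by then the fingertips were starting to slip on the face and the stop was getting only about 2 N.

**Forces:** the end-of-call readings peaked at about 11 N pressing and 10 N on the final push. They are noisy by about 1 N and are taken only at the end of each move, so short peaks in between would not show.

**Last check, from the top camera (good to about 2 mm):**
- **Straight edge:** about 0.1 mm from the stop face.
- **Squareness:** within about 0.1°.
- **Centring:** about 2.3 mm off the bed's centre line.
- **Other things:** the brown blank, hammer and tin looked unmoved by eye. I did not measure them, and the shoe last was outside the final crop, though the arm never went near it.
- **Arm:** clear of everything.

**What disagreed:** heights measured from two views scattered (about 25 to 27 mm for the guard screws and blank corners, 3 mm for the blank's rounded tip). I therefore found the face height by touch, and it fitted the 34 mm given.

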